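Switch off the drying rack and stack the dried tubs

TASK

The supply tubs have dried: turn the rack's dial fully anticlockwise, to its off stop, before any tub leaves the rack. Take the lint brush off the grey-lidded tub and leave it lying on the table beside it, then lift every tub in the rack up over the front rail and stack them all in one pile on the grey-lidded tub, in any order, each squarely seated with its four feet down in the corner recesses of the lid below. Leave the tin, torch and tape roll where they are.

Things in the scene. Friction and masses are not known exactly. Their poses are not given: they have to be found in the camera images.
- rack: white warm-air drying rack, fixed on the table; origin on the table under the middle of its tray, x towards its back, y to its left. Back panel's face at x = 83 mm, 106 mm high; side cheeks at y = +-190 mm, 74 mm high. Grey control box at its right end (y = -191 to -261 mm, x = -85 to 25 mm, 68 mm high) carries the dial
- rack_floor (a point): middle of the rack's tray floor, 30 mm above the table; the tubs start on it near y = -125, 0 and +125 mm of the rack, their length along the rack's x
- rail_mid (a point): middle of the rack's steel front retaining rail, on its upper edge, 75 mm above the table, at x = -76 mm of the rack; it runs along the rack's y for its whole width
- dial_grip (a point): on the axis of the black rotary dial on the control box, at the height to grip; it turns about the vertical by a straight bar grip 42 mm long, 14 mm thick and 32 mm tall, whose top is 7 mm above this point
- dial (a joint): angle of the dial, rad: 0 at the off end stop (fully anticlockwise from above), up to 4 clockwise. At 0 the bar grip lies along the rack's x; at q it is turned clockwise by q from there. Friction about 0.03 N m; it stays where it is left
- base_tub_mid (a point): white stacking tub with grey lid, 0.9 kg, heavy at the bottom, loose on the table, the lint brush on its lid at the start; point at its centre, 33 mm above its soles. Every tub: 108 x 66 x 66 mm overall (x along its length, z up); straight body 102 x 66 mm, from 8 to 56 mm above the soles, to be gripped across its 66 mm width; lid, 55 to 66 mm up, 108 x 60 mm
- base_lid (a point): top of the grey lid, in its middle (66 mm up). Every lid has four corner recesses, 17 mm square, 6 mm deep, centred 42 mm along x and 19.5 mm along y either side of the middle; every tub has four feet at those places, 8 mm tall, 13 mm thick tapering to 8 mm. Seated, a tub is 60 mm above the one below, either way round; unseated, 6 mm higher or tilted
- brush_mid (a point): purple lint brush, 30 x 85 x 23 mm (y along its length), at its centre; lies flat on the grey lid at the start. The table in front of the control box is free (a pair of scissors lies at its edge)
- tub_a_mid (a point): white stacking tub with blue lid, 0.15 to 0.35 kg, same shape as the grey-lidded tub, stands in the rack at the start or is absent; point at its centre, 33 mm above its soles, x along its length, z up
- tub_b_mid (a point): white stacking tub with green lid, 0.15 to 0.35 kg, same shape as the grey-lidded tub, stands in the rack at the start or is absent; point at its centre, 33 mm above its soles, x along its length, z up
- tub_c_mid (a point): white stacking tub with orange lid, 0.15 to 0.35 kg, same shape as the grey-lidded tub, stands in the rack at the start or is absent; point at its centre, 33 mm above its soles, x along its length, z up
- token_tin_mid (a point): tin can with a tomato label, 75 mm across, 58 mm high, at its centre; leave alone
- torch_mid (a point): black torch standing on its end, 44 mm across, 123 mm high, at mid height; leave alone
- tape_roll_mid (a point): roll of black tape, 62 x 59 x 19 mm, at its centre; leave alone
Mind the look-alikes: they are no part of the job. What is shaped like the part that bears tub_b_mid but black is not meant.

How it is judged (in metres and radians):
On the way:
1. the dial is at its off stop (within 0.08 rad) (value of joint dial below 0.08 rad), for 0.2 s.
At the end, for the whole second after the job is handed in: Dial within 0.08 rad of off; every tub piled on the upright grey-lidded tub: 60, 120 or 180 mm (+-3) above it, within 8 mm of it along its x and y, 0.08 rad in yaw (either way round), 0.05 rad of upright; brush flat on the table beside it; all at rest (value of joint dial below 0.08 rad and x of tub_a_mid in the frame of base_tub_mid between -0.008 and 0.008 m and y of tub_a_mid in the frame of base_tub_mid between -0.008 and 0.008 m and (z of tub_a_mid in the frame of base_tub_mid between 0.057 and 0.063 m or z of tub_a_mid in the frame of base_tub_mid between 0.117 and 0.123 m or z of tub_a_mid in the frame of base_tub_mid between 0.177 and 0.183 m) and angle between the x axis of each of tub_a_mid, tub_b_mid, tub_c_mid and the x axis of base_tub_mid, either way round below 0.08 rad and angle between each of tub_a_mid, tub_b_mid, tub_c_mid, base_tub_mid's own z axis and vertical below 0.05 rad and linear speed of each of tub_a, tub_b, tub_c, lint_brush, base_tub below 0.02 m/s and x of tub_b_mid in the frame of base_tub_mid between -0.008 and 0.008 m and y of tub_b_mid in the frame of base_tub_mid between -0.008 and 0.008 m and (z of tub_b_mid in the frame of base_tub_mid between 0.057 and 0.063 m or z of tub_b_mid in the frame of base_tub_mid between 0.117 and 0.123 m or z of tub_b_mid in the frame of base_tub_mid between 0.177 and 0.183 m) and x of tub_c_mid in the frame of base_tub_mid between -0.008 and 0.008 m and y of tub_c_mid in the frame of base_tub_mid between -0.008 and 0.008 m and (z of tub_c_mid in the frame of base_tub_mid between 0.057 and 0.063 m or z of tub_c_mid in the frame of base_tub_mid between 0.117 and 0.123 m or z of tub_c_mid in the frame of base_tub_mid between 0.177 and 0.183 m) and height (world z) of base_tub_mid below 0.037 m and height (world z) of brush_mid between 0 and 0.025 m and horizontal distance between brush_mid and base_tub_mid above 0.04 m); the robot touches nothing.
It fails at once if a tub left the rack over its front before the dial was off (value of joint dial above 0.2 rad and x of any of tub_a_mid, tub_b_mid, tub_c_mid in the frame of rack below -0.1 m).
It fails at once if the tin, torch or tape roll was moved by more than 40 mm (distance of any of token_tin_mid, torch_mid, tape_roll_mid from where it was at the start of the episode above 0.04 m).
Of tub_a, tub_b, tub_c only 2 to 3 are there at a start; the rules pass over those that are not, and their reading is None.
At some moment in a run one of base_tub may be knocked a few centimetres aside while the robot is not near it.
Once in a run the grip may slacken for a moment while it holds something.
It also fails if it takes over 210 s, if anything falls off the work surface, if the arm or the gripper's body presses on something with over 40 N, if the wrist force passes 120 N, or if a joint passes its speed limit or range.

ROBOT

A 6-joint arm with a two-finger parallel gripper is mounted at the origin on a cart in front of the work surface, level with it; the furniture and walls round the work are solid. World frame = base frame: x ahead of the robot, y to its left, z up, the work surface at z = 0. Lengths are in mm, angles in degrees, forces in N, time in s.
With the tool pointing down it reaches from about 350 to 850 mm from the base axis. Payload 8.1 kg.
Tool frame: the origin (TCP) lies midway between the tips of the shut fingers; the grasp point (between the pads) lies 19 mm behind it; y points along the fingers, x is the direction in which the jaws open and shut, and the axes are right-handed (so a half turn about y gives the same grasp; the last joint's range is limited). The gripper opens to 85 mm and grips with 20 to 120 N. Pads are 22 mm wide; open, the fingers measure 114 mm over their backs; the gripper's body (76 mm by 85 mm) begins 54 mm behind the grasp point. The pads swing forward as they close: fully open they stand 13 mm farther back than shut.
Start: joints at [61.742, 7.471, 85.268, -0, 87.261, -4.893], TCP at [237.934, 550.811, 209.692] pointing down, gripper open.
Joint ranges: [-169.43, 169.43], [-51.17, 129.36], [1.28, 143.12], [-76.62, 256.62], [0, 156.53], [-152.29, 152.29]. Speed limits (degrees/s): [136.94, 136.94, 159.86, 180, 180, 180].

INTERFACE

Orientations are given as [roll, pitch, yaw] about the fixed x, y, z axes, in that order (R = Rz(yaw) Ry(pitch) Rx(roll)).
In Python, from bench import r gives the robot as it stands.
- The arm moves only by the tool move_arm, never from a script. Its arguments are lists of equal length, an entry for each row: "linear": the shift along the tool's x, y, z normalised to -1 to 1, where 1 is 300 mm, a list of three; "twist": the turn, a rotation vector about the tool's x, y, z normalised to -1 to 1, where 1 is pi/2 rad, a list of three; "hand": the opening, from -1 (shut) to 1 (fully open). A call has 1 to 12 rows; each row is the pose to reach, as a shift and turn from the pose measured when the call began, along the tool's axes at that moment; what a row does not reach only later rows make up. A row lasts 1/12 s, in which the tool goes at most 41.7 mm and 7.16 degrees, less where a joint would pass 70% of its speed; a pose out of reach is approached as far as the arm can. A call with a number of a shift or a turn outside -1 to 1 is refused whole. A call with a gripper value outside its range is refused whole. The fingers move at their own pace and stop on an object; "force" is the grip in N (left out, the last holds). Time passes only in rows, so rows that repeat a pose let the fingers close. It gives the time, the measured TCP pose, the force and the opening at its end, in the units of the state.
- r.sense(): the state, without advancing time (a new reading comes with each control period).
- r.snapshot(name): name is "scene" or "top" or "wrist"; returns a dict with "frame" (400x640x3 uint8, red, green, blue), "range_z" (400x640 float32, mm along the optical axis (not along the pixel's ray), 0 where there is no reading), "intrinsics" (3x3 intrinsics, pixels), "R" (3x3) and "t" (3): a world point X has camera coordinates R X + t; the wrist camera has in their place "hand_eye" (4x4, takes a point from camera to tool coordinates, whose origin is the TCP and whose axes are the tool frame's). Camera axes: x right, y down, z forward; pixel columns grow to the right and rows downward; lengths in mm; the calibration is good to about 2 mm. The wrist camera is an equidistant fisheye: a pixel r from the principal point sees the ray r / f radians off the axis. A picture is of the moment at which its call begins: read the wrist's pose just before it.
- r.hand_in(): hands the job in, once; it reports no verdict.
The state is a dict: "time": time; "joint_pos": joint angles; "qd": joint speeds; "joint_efforts": joint torques, N m; "tool_pos": TCP position; "tcp_rot": TCP orientation; "ft_force": force on the tool from outside, world axes, zero at the start; "wrist_torque": the same for the moment, N m; "finger_gap": finger opening in mm.
Only numpy, scipy, OpenCV 4.12 (cv2) and the standard library are available. Lean on these libraries where they do the work, as an engineer would, in place of code of your own. Each camera call takes 0.05 s, during which the arm holds its last target. There are 200 camera calls.

## Working session

There is one attempt and no reset: what is moved stays moved. The work goes in short steps, Python scripts to look and compute and a tool call to move; the robot and the scene stay as the last step left them, time stands still between calls to the robot, and variables do not carry over. Pictures are saved under pics/ and viewed, on a budget of 14 in all, crops included, one or two more only if the job needs it, and the job is handed in when it is done.

Besides the shell and the picture viewer there is one more tool, called after "Emit:" as name(argument=value, ...) on one line, values as JSON. move_arm: Moves the arm, as the interface text tells. Scaled input: -1 to 1 covers 300 mm each way for a shift and pi/2 rad each way for a turn. Its arguments: {"type":"object","properties":{"linear":{"type":"array","items":{"type":"array","items":{"type":"number","minimum":-1,"maximum":1}}},"twist":{"type":"array","items":{"type":"array","items":{"type":"number","minimum":-1,"maximum":1}}},"hand":{"type":"array","items":{"type":"number"}},"force":{"type":"number"}},"required":["linear","twist","hand"]}

```bash
ls; mkdir -p pics; python3 - <<'E'
from bench import r
import cv2,numpy as np
s=r.sense(); print({k:np.round(v,2) for k,v in s.items()})
for n in ("scene","top"):
    d=r.snapshot(n); cv2.imwrite(f"pics/{n}0.png",d["frame"][:,:,::-1]); np.savez(f"{n}0.npz",**d)
    print(n,d["intrinsics"],d["R"],d["t"])
E
```

```text
pics
{'time': np.float64(0.0), 'joint_pos': array([61.74,  7.51, 85.33, -0.  , 87.26, -4.89]), 'qd': array([-0.06,  0.  , -0.08,  0.06, -0.05,  0.01]), 'joint_efforts': array([ 0.000e+00, -5.694e+01, -5.006e+01,  0.000e+00,  1.000e-02,
        0.000e+00]), 'tool_pos': array([237.66, 550.28, 208.67]), 'tcp_rot': array([-89.99,   0.11,  66.63]), 'ft_force': array([ 0.36,  0.3 , -0.18]), 'wrist_torque': array([-0.  ,  0.06,  0.02]), 'finger_gap': np.float64(85.43)}
scene [[512.46617582   0.         314.9849694 ]
 [  0.         512.46617582 204.04545502]
 [  0.           0.           1.        ]] [[-0.78099109 -0.62412382 -0.02285554]
 [-0.24874991  0.34442154 -0.90526089]
 [ 0.57286683 -0.70131538 -0.4242409 ]] [ 608.7776345   125.25167249 1021.02293866]
top [[502.52683275   0.         320.45725695]
 [  0.         502.52683275 202.87505916]
 [  0.           0.           1.        ]] [[-0.0062561  -0.99996946 -0.00468365]
 [-0.99169719  0.00680581 -0.12841484]
 [ 0.12844279  0.00384138 -0.99170948]] [ 256.81908626  555.14002257 1305.601191  ]
```

View pics/top0.png

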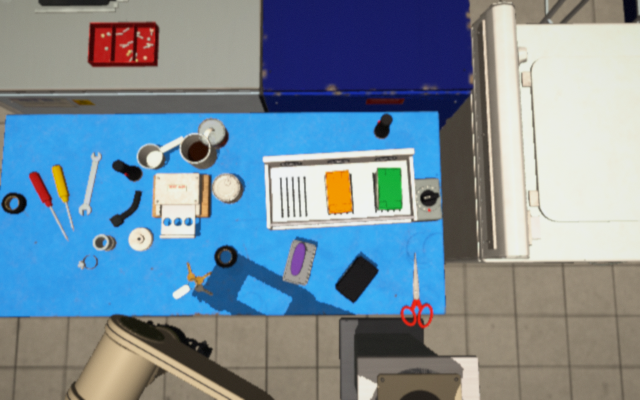

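View pics/scene0.png

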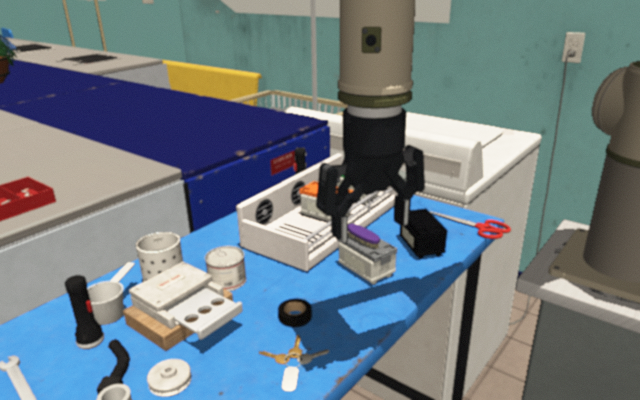

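The top view shows the orange-lidded tub at (338,192), the green-lidded tub at (388,189), and nothing in the left slot at (293,197), so blue is absent. The dial is at (428,197). The grey-lidded base with the purple brush is at (299,262), and the black look-alike tub is at (357,278). The tape roll is at (226,257). The scene view agrees, with the gripper in front of part of the rack.

```bash
cat > h.py <<'E'
import numpy as np,cv2
from scipy.spatial.transform import Rotation as Ro
from bench import r
def rays(d,uv):
    uv=np.atleast_2d(uv).astype(float);K=d["intrinsics"]
    c=np.c_[(uv[:,0]-K[0,2])/K[0,0],(uv[:,1]-K[1,2])/K[1,1],np.ones(len(uv))]
    return c
def plane(d,uv,z):
    R,t=d["R"],d["t"];o=-R.T@t;w=rays(d,uv)@R
    return o+w*((z-o[2])/w[:,2])[:,None]
def cloud(d):
    v,u=np.mgrid[:400,:640];uv=np.c_[u.ravel(),v.ravel()]
    return ((rays(d,uv)*d["range_z"].ravel()[:,None]-d["t"])@d["R"]).reshape(400,640,3)
def rect(P):
    (c,s,a)=cv2.minAreaRect(P[:,:2].astype(np.float32))
    if s[0]<s[1]: s=s[::-1];a+=90
    return np.round(c,1),np.round(s,1),round((a+90)%180-90,1)   # long-axis angle
def blob(m,at=None):
    n,l,st,c=cv2.connectedComponentsWithStats(m.astype(np.uint8))
    i=1+(np.argmax(st[1:,4]) if at is None else np.argmin(np.hypot(*(c[1:]-at).T)+1e3*(st[1:,4]<30)))
    v,u=np.nonzero(l==i);return np.c_[u,v]
def hsv(d): return cv2.cvtColor(d["frame"],cv2.COLOR_RGB2HSV).astype(int)
def go(x,y,z,yaw,tilt=0):
    """move arguments from the measured pose to TCP (x,y,z), tool down with yaw (deg)"""
    s=r.sense();R=Ro.from_euler('xyz',s["tcp_rot"],degrees=True)
    D=Ro.from_euler('xyz',[-90,0,yaw],degrees=True)
    lin=R.inv().apply(np.array([x,y,z])-s["tool_pos"])/300
    tw=(R.inv()*D).as_rotvec()/(np.pi/2)
    print("lin",np.round(lin,3).tolist(),"tw",np.round(tw,3).tolist(),"from",np.round(s["tool_pos"],1),np.round(s["tcp_rot"],1),"gap",round(float(s["finger_gap"]),1),"F",np.round(s["ft_force"],1),"t",round(float(s["time"]),1))
E
python3 - <<'E'
from h import *
d=dict(np.load("top0.npz"));H=hsv(d);C=cloud(d);h,s,v=H[...,0],H[...,1],H[...,2]
for n,m,z in(("orange",(h>8)&(h<22)&(s>150)&(v>150),96),("green",(h>45)&(h<75)&(s>120),96),("purple",(h>125)&(h<160)&(s>80),85)):
    uv=blob(m,(338,192) if n=="orange" else None);P=plane(d,uv,z);print(n,len(uv),rect(P),"depth z",np.median(C[uv[:,1],uv[:,0],2]))
# base lid: by height in the cloud
box=np.zeros((400,640),bool);box[225:305,275:325]=1
m=box&(C[...,2]>55)&(C[...,2]<105);uv=blob(m);print("base",rect(plane(d,uv,66)),rect(C[m]),np.percentile(C[m][:,2],[5,50,95]))
box[:]=0;box[235:315,330:385]=1;m=box&(C[...,2]>45)&(C[...,2]<105);print("black",rect(C[m]),np.median(C[m][:,2]))
# rack: back panel top, tray, box
box[:]=0;box[140:240,255:450]=1
for lo,hi in((98,112),(60,72),(80,112)):
    m=box&(C[...,2]>lo)&(C[...,2]<hi);print("rack",lo,m.sum(),rect(C[m]))
m=np.zeros_like(box);m[175:225,413:445]=1
print("dialregion z pct",np.percentile(C[m][:,2],[1,25,50,75,90,99]))
cr=np.hstack([cv2.resize(d["frame"][a:a+60,b:b+60],(390,390),interpolation=cv2.INTER_CUBIC) for a,b in((167,398),(232,270))])
cv2.imwrite("pics/crop1.png",cr[:,:,::-1])
E
```

```text
orange 972 (array([577.9, 207. ]), array([108.3,  60.3]), 4.6) depth z 96.37093192227576
green 925 (array([585.5,  76.1]), array([107.1,  57.6]), 1.1) depth z 96.13642871988945
purple 314 (array([408.8, 312.1]), array([81.3, 27.7]), -14.2) depth z 89.35803267599107
base (array([400.3, 309.4]), array([109.2,  64.4]), -15.1) (array([421.3, 312.1]), array([162.3,  94. ]), 8.3) [58.51025239 68.1574692  91.807256  ]
black (array([356.9, 161.7]), array([109.3,  66.2]), -38.6) 66.04878625721948
rack 98 1559 (array([605. , 176.7]), array([440.8, 155.5]), -87.2)
rack 60 854 (array([567.5, 168.1]), array([455.9, 200.9]), -87.1)
rack 80 3574 (array([593.7, 172. ]), array([448.5, 180. ]), -87.0)
dialregion z pct [-436.91794823    6.9759194    69.70493699   75.45079611   83.42021311
  115.73647322]
```

View pics/crop1.png

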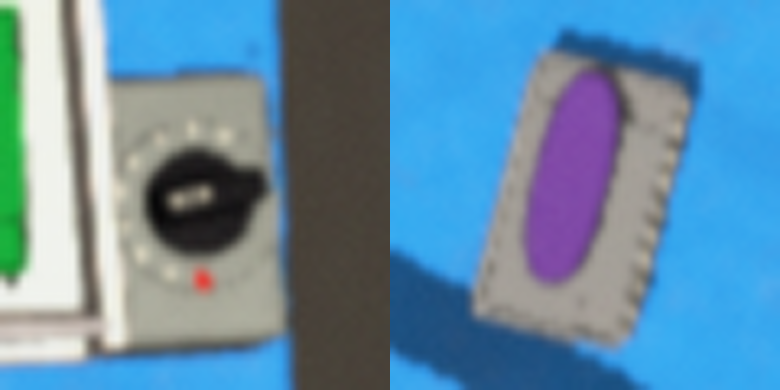

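```bash
python3 - <<'E'
from h import *
d=dict(np.load("top0.npz"))
print("dial disc @z75, bar @z100",plane(d,[428.8,197.8],75).round(),plane(d,[431,196.3],100).round())
go(400,290,280,30)
E
```

```text
dial disc @z75, bar @z100 [[563. -28.  75.]] [[564. -28. 100.]]
lin [-0.582, -0.237, -0.841] tw [0.0, 0.407, -0.001] from [237.7 550.3 208.7] [-90.    0.1  66.6] gap 85.5 F [0.7 0.5 0.5] t 0.1
```

Emit:
move_arm(linear=[[-0.58,-0.24,-0.84],[-0.58,-0.24,-0.84],[-0.58,-0.24,-0.84],[-0.58,-0.24,-0.84],[-0.58,-0.24,-0.84],[-0.58,-0.24,-0.84],[-0.58,-0.24,-0.84],[-0.58,-0.24,-0.84],[-0.58,-0.24,-0.84],[-0.58,-0.24,-0.84]], twist=[[0,0.41,0],[0,0.41,0],[0,0.41,0],[0,0.41,0],[0,0.41,0],[0,0.41,0],[0,0.41,0],[0,0.41,0],[0,0.41,0],[0,0.41,0]], hand=[1,1,1,1,1,1,1,1,1,1])

```text
time: 0.93
tool_pos: [400.7, 289.8, 281.1]
tcp_rot: [-90.0, 0.1, 29.6]
ft_force: [-0.7, 1.1, 0.8]
finger_gap: 85.4
```

```bash
python3 - <<'E'
from h import *
go(545,20,260,0)
E
```

```text
lin [-0.025, 0.071, -1.019] tw [0.001, 0.328, -0.001] from [400.7 289.8 281.1] [-90.    0.1  29.6] gap 85.4 F [-0.7  1.1  0.8] t 0.9
```

Emit:
move_arm(linear=[[-0.02,0.07,-1],[-0.02,0.07,-1],[-0.02,0.07,-1],[-0.02,0.07,-1],[-0.02,0.07,-1],[-0.02,0.07,-1],[-0.02,0.07,-1],[-0.02,0.07,-1],[-0.02,0.07,-1],[-0.02,0.07,-1]], twist=[[0,0.33,0],[0,0.33,0],[0,0.33,0],[0,0.33,0],[0,0.33,0],[0,0.33,0],[0,0.33,0],[0,0.33,0],[0,0.33,0],[0,0.33,0]], hand=[1,1,1,1,1,1,1,1,1,1])

```text
time: 1.77
tool_pos: [543.1, 26.7, 259.3]
tcp_rot: [-90.0, 0.2, -0.2]
ft_force: [-0.0, -0.5, -0.2]
finger_gap: 85.5
```

```bash
cat >> h.py <<'E'
def wsnap():
    s=r.sense();d=r.snapshot("wrist");T=np.eye(4);T[:3,:3]=Ro.from_euler('xyz',s["tcp_rot"],degrees=True).as_matrix();T[:3,3]=s["tool_pos"]
    d["T"]=T@d["hand_eye"];return d
def wrays(d,uv):
    uv=np.atleast_2d(uv).astype(float);K=d["intrinsics"];p=np.c_[(uv[:,0]-K[0,2])/K[0,0],(uv[:,1]-K[1,2])/K[1,1]]
    th=np.hypot(*p.T);k=np.sin(th)/np.maximum(th,1e-9);return np.c_[p*k[:,None],np.cos(th)]
def wplane(d,uv,z):
    o=d["T"][:3,3];w=wrays(d,uv)@d["T"][:3,:3].T;return o+w*((z-o[2])/w[:,2])[:,None]
def wproj(d,X):
    c=(np.atleast_2d(X)-d["T"][:3,3])@d["T"][:3,:3];rr=np.hypot(c[:,0],c[:,1]);th=np.arctan2(rr,c[:,2])
    K=d["intrinsics"];return np.c_[K[0,2]+K[0,0]*th*c[:,0]/rr,K[1,2]+K[1,1]*th*c[:,1]/rr]
def wcloud(d):
    v,u=np.mgrid[:400,:640];w=wrays(d,np.c_[u.ravel(),v.ravel()]);w=w/w[:,2:]*d["range_z"].ravel()[:,None]
    return (w@d["T"][:3,:3].T+d["T"][:3,3]).reshape(400,640,3)
def rectify(d,x0,x1,y0,y1,z,mm=0.5):
    """picture of plane z: rows go x1->x0, columns y1->y0 (like the top view)"""
    X,Y=np.meshgrid(np.arange(x1,x0,-mm),np.arange(y1,y0,-mm),indexing='ij')
    P=wproj(d,np.c_[X.ravel(),Y.ravel(),np.full(X.size,z)]).astype(np.float32).reshape(*X.shape,2)
    return cv2.remap(d["frame"],P[...,0],P[...,1],cv2.INTER_LINEAR)
E
python3 - <<'E'
from h import *
d=wsnap();np.savez("w1.npz",**d);print(d["intrinsics"],d["hand_eye"].round(2),d["T"][:3,3]);cv2.imwrite("pics/w1.png",d["frame"][:,:,::-1])
print(wproj(d,[[564,-28,100]]))
E
```

```text
[[309.70691629   0.         318.26712188]
 [  0.         309.70691629 192.21635553]
 [  0.           0.           1.        ]] [[   1.      0.     -0.     -0.78]
 [   0.     -0.27    0.96 -164.91]
 [  -0.     -0.96   -0.27   67.34]
 [   0.      0.      0.      1.  ]] [542.94879439  94.14016088 424.14969944]
[[338.20491159 219.15045833]]
```

View pics/w1.png

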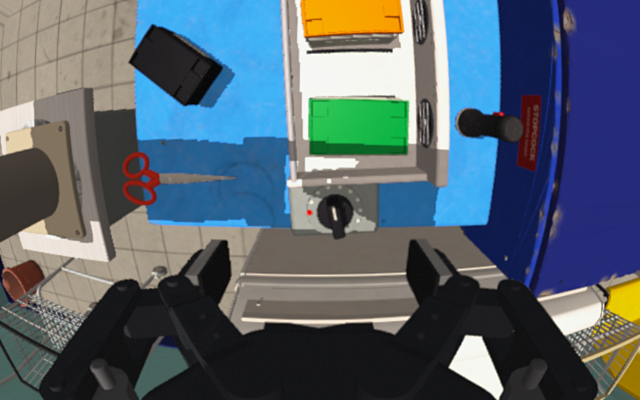

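The wrist view shows the dial at about (335,213) and its red off mark on the rack-front side at (309,212). The bar lies roughly across the rack. The green tub is at (358,127) and the orange one at (352,18). Next is one enlarged, rectified crop of the dial.

```bash
python3 - <<'E'
from h import *
d=dict(np.load("w1.npz"));C=wcloud(d)
m=np.zeros((400,640),bool);m[185:245,310:360]=1
m&=(d["frame"].max(2)<70)
for lo,hi in((68,80),(80,92),(92,125)):
    k=m&(C[...,2]>lo)&(C[...,2]<hi);P=C[k];print(lo,k.sum(),P.mean(0).round(1),rect(P),np.percentile(P[:,2],[10,50,90,98]).round(1))
im=rectify(d,524,604,-68,12,100,0.2);np.save("dial.npy",im)
t=cv2.resize(im,(500,500));
for i in range(0,80,10):
    p=int(i/80*500);cv2.putText(t,str(604-i),(0,p+5),0,.4,(255,0,255));cv2.putText(t,str(12-i),(p,498),0,.4,(255,0,255))
cv2.imwrite("pics/dial.png",t[:,:,::-1])
E
```

```text
68 32 [562.7  -9.5  77.4] (array([566.9, -28.7]), array([50.9, 29.9]), -76.4) [75.1 77.8 79.4 79.7]
80 582 [561.3 -23.5  82.9] (array([561.9, -25.5]), array([41.2, 41.2]), 89.9) [81.6 82.7 83.8 87.3]
92 429 [560.4 -23.7 110.8] (array([560.5, -25.4]), array([41.1, 14.7]), -78.9) [105.4 112.3 113.3 114. ]
```

View pics/dial.png

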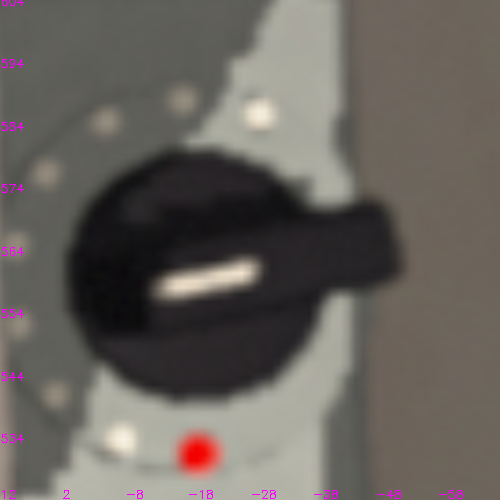

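The black bar is centred at (560.5, −25.4), about 41 x 15 mm, with its top at z≈113. Its pointer end faces +y (101°). The red off mark faces the front, and the scale dots run clockwise from it, so q ≈ 82° ≈ 1.43 rad.

```bash
python3 - <<'E'
from h import *
go(560.5,-25.4,140,11);go(560.5,-25.4,88,11)
E
```

```text
lin [0.059, 0.399, -0.176] tw [0.0, -0.123, -0.001] from [543.   27.4 259.7] [-90.    0.1  -0.1] gap 85.0 F [0.4 0.6 0.3] t 1.8
lin [0.06, 0.572, -0.176] tw [0.0, -0.123, -0.001] from [543.   27.4 259.7] [-90.    0.1  -0.1] gap 85.0 F [0.4 0.6 0.3] t 1.8
```

Emit:
move_arm(linear=[[0.06,0.4,-0.176],[0.06,0.4,-0.176],[0.06,0.4,-0.176],[0.06,0.4,-0.176],[0.06,0.4,-0.176],[0.06,0.4,-0.176],[0.06,0.49,-0.176],[0.06,0.572,-0.176],[0.06,0.572,-0.176],[0.06,0.572,-0.176],[0.06,0.572,-0.176],[0.06,0.572,-0.176]], twist=[[0,-0.123,0],[0,-0.123,0],[0,-0.123,0],[0,-0.123,0],[0,-0.123,0],[0,-0.123,0],[0,-0.123,0],[0,-0.123,0],[0,-0.123,0],[0,-0.123,0],[0,-0.123,0],[0,-0.123,0]], hand=[1,1,1,1,1,1,1,1,1,1,0.2,0.2], force=20)

```text
time: 2.82
tool_pos: [562.6, -25.3, 91.3]
tcp_rot: [-90.1, -0.1, 11.0]
ft_force: [0.2, -0.6, 0.2]
finger_gap: 63.8
```

```bash
python3 - <<'E'
from h import *
go(560.5,-25.4,88,11)
E
```

```text
lin [-0.007, 0.011, 0.001] tw [0.001, 0.0, 0.001] from [562.6 -25.3  91.3] [-90.1  -0.1  11. ] gap 63.8 F [ 0.2 -0.6  0.2] t 2.8
```

Emit:
move_arm(linear=[[-0.007,0.011,0],[-0.007,0.011,0],[-0.007,0.011,0],[-0.007,0.011,0],[-0.007,0.011,0],[-0.007,0.011,0],[-0.007,0.011,0],[-0.007,0.011,0],[-0.007,0.011,0]], twist=[[0,0,0],[0,0,0],[0,0,0],[0,0,0],[0,0,0],[0,0,0],[0,0,0],[0,0,0],[0,0,0]], hand=[-0.3,-1,-1,-1,-1,-1,-1,-1,-1], force=25)

```text
time: 3.57
tool_pos: [561.6, -25.6, 88.7]
tcp_rot: [-90.1, -0.3, 11.0]
ft_force: [4.5, 1.6, 1.8]
finger_gap: 12.4
```

Emit:
move_arm(linear=[[0,0,0],[0,0,0],[0,0,0],[0,0,0],[0,0,0],[0,0,0],[0,0,0],[0,0,0],[0,0,0],[0,0,0],[0,0,0],[0,0,0]], twist=[[0,-0.06,0],[0,-0.13,0],[0,-0.2,0],[0,-0.27,0],[0,-0.34,0],[0,-0.41,0],[0,-0.48,0],[0,-0.55,0],[0,-0.62,0],[0,-0.69,0],[0,-0.76,0],[0,-0.8,0]], hand=[-1,-1,-1,-1,-1,-1,-1,-1,-1,-1,-1,-1])

```text
time: 4.57
tool_pos: [561.5, -25.8, 88.7]
tcp_rot: [-90.3, 0.0, 83.4]
ft_force: [2.4, -0.3, 1.7]
finger_gap: 12.5
```

```bash
python3 - <<'E'
from h import *
go(561,-25.5,88.5,94); print(r.sense()["wrist_torque"].round(2))
E
```

```text
lin [0.001, 0.001, 0.002] tw [0.003, -0.118, -0.001] from [561.5 -25.8  88.7] [-90.3   0.   83.4] gap 12.5 F [ 2.4 -0.3  1.7] t 4.6
[-0.02 -0.37 -0.04]
```

Emit:
move_arm(linear=[[0,0,0],[0,0,0],[0,0,0],[0,0,0],[0,0,0]], twist=[[0,-0.04,0],[0,-0.08,0],[0,-0.11,0],[0,-0.13,0],[0,-0.13,0]], hand=[-1,-1,-1,-1,-1])

```text
time: 4.98
tool_pos: [561.5, -25.9, 88.7]
tcp_rot: [-90.2, 0.1, 95.1]
ft_force: [3.6, 1.3, 2.0]
finger_gap: 12.3
```

```bash
python3 - <<'E'
from h import *
go(561,-25.5,88.5,94); print(r.sense()["wrist_torque"].round(2))
E
```

```text
lin [0.001, 0.001, 0.001] tw [0.003, 0.013, -0.001] from [561.5 -25.9  88.7] [-90.2   0.1  95.1] gap 12.3 F [3.6 1.3 2. ] t 5.0
[ 0.1  -0.38 -0.31]
```

Emit:
move_arm(linear=[[0,0,0],[0,0,0],[0,0,0]], twist=[[0,-0.02,0],[0,-0.04,0],[0,-0.04,0]], hand=[-1,-1,-1])

```text
time: 5.23
tool_pos: [561.5, -25.9, 88.8]
tcp_rot: [-90.2, 0.1, 98.7]
ft_force: [2.2, 0.7, 1.1]
finger_gap: 12.1
```

```bash
python3 - <<'E'
from h import *
go(561,-25.5,88.5,94); print(r.sense()["wrist_torque"].round(2));go(561,-25.5,160,94);go(480,-10,260,60)
E
```

```text
lin [0.002, 0.001, 0.001] tw [0.003, 0.052, -0.001] from [561.5 -25.9  88.8] [-90.2   0.1  98.7] gap 12.1 F [2.2 0.7 1.1] t 5.2
[ 0.17 -0.49 -0.66]
lin [0.001, -0.237, 0.0] tw [0.003, 0.052, -0.001] from [561.5 -25.9  88.8] [-90.2   0.1  98.7] gap 12.1 F [2.2 0.7 1.1] t 5.2
lin [0.093, -0.572, 0.258] tw [0.003, 0.43, -0.0] from [561.5 -25.9  88.8] [-90.2   0.1  98.7] gap 12.1 F [2.2 0.7 1.1] t 5.2
```

Emit:
move_arm(linear=[[0,0,0],[0,0,0],[0,0,0],[0,-0.12,0],[0,-0.24,0],[0.05,-0.4,0.1],[0.1,-0.5,0.26],[0.1,-0.57,0.26],[0.1,-0.57,0.26],[0.1,-0.57,0.26],[0.1,-0.57,0.26],[0.1,-0.57,0.26]], twist=[[0,0.04,0],[0,0.04,0],[0,0.04,0],[0,0.04,0],[0,0.04,0],[0,0.04,0],[0,0.1,0],[0,0.2,0],[0,0.3,0],[0,0.4,0],[0,0.43,0],[0,0.43,0]], hand=[-0.3,0,0,0,0,0,0,0,0,0,0,0])

```text
time: 6.23
tool_pos: [478.8, -7.9, 259.6]
tcp_rot: [-90.2, -0.1, 59.7]
ft_force: [1.0, 0.1, 0.7]
finger_gap: 42.9
```

```bash
python3 - <<'E'
from h import *
d=wsnap();C=wcloud(d);np.savez("w2.npz",**d)
m=(d["frame"].max(2)<75)&(abs(C[...,0]-561)<35)&(abs(C[...,1]+26)<35)&(C[...,2]>92)&(C[...,2]<120)
P=C[m];print("wrist bar",m.sum(),rect(P) if m.sum()>20 else "")
t=r.snapshot("top");np.savez("top1.npz",**t);H=hsv(t);h,s,v=H[...,0],H[...,1],H[...,2];C=cloud(t)
for n,mk,z in(("orange",(h>8)&(h<22)&(s>150)&(v>150),96),("green",(h>45)&(h<75)&(s>120),96),("purple",(h>125)&(h<160)&(s>80),85)):
    uv=blob(mk,(338,192) if n=="orange" else None);print(n,len(uv),rect(plane(t,uv,z)))
# rack yaw from the white back panel's top edge: brightest long lines
E2=cv2.Canny(t["frame"],60,150);L=cv2.HoughLinesP(E2[140:240,255:425],1,np.pi/720,40,minLineLength=90,maxLineGap=6)
for l in L[:,0]:
    a=plane(t,[[l[0]+255,l[1]+140],[l[2]+255,l[3]+140]],75);q=a[1]-a[0];print(l.tolist(),a[:,:2].round().tolist(),round(np.degrees(np.arctan2(-q[0]*-1,q[1]))%180,1))
im=rectify(d,524,604,-68,12,113,0.2) if 1 else 0
cv2.imwrite("pics/dial2.png",im[:,:,::-1])
E
```

```text
wrist bar 519 (array([560.1, -26.7]), array([42.8, 15.5]), 3.4)
orange 972 (array([577.9, 207. ]), array([108.3,  60.3]), 4.6)
green 926 (array([585.5,  76.1]), array([107.1,  57.6]), 1.1)
purple 312 (array([408.8, 312.1]), array([81.3, 27.7]), -14.2)
[8, 16, 156, 7] [[677.0, 403.0], [698.0, 14.0]] 176.9
[11, 82, 123, 76] [[503.0, 394.0], [517.0, 105.0]] 177.3
```

View pics/dial2.png

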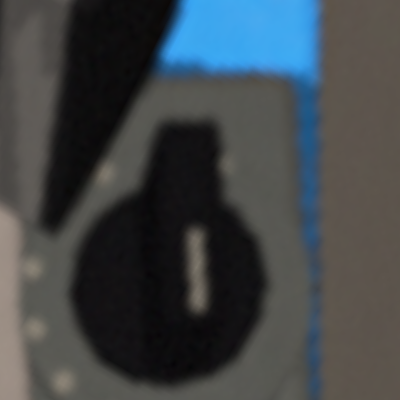

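The dial's mark now points at the red front stop. The bar measures 3.4° against a rack yaw of about 2.9°, and the wrist torque rose at the end of the turn, so the dial is off. Next is the brush.

```bash
python3 - <<'E'
from h import *
go(408.5,312,140,75.8);go(408.5,312,70,75.8)
E
```

```text
lin [0.809, 0.395, 0.734] tw [0.002, -0.173, 0.0] from [478.8  -7.9 259.1] [-90.2  -0.1  60.2] gap 42.6 F [ 0.3 -0.7 -0.3] t 6.3
lin [0.809, 0.628, 0.735] tw [0.002, -0.173, 0.0] from [478.8  -7.9 259.1] [-90.2  -0.1  60.2] gap 42.6 F [ 0.3 -0.7 -0.3] t 6.3
```

Emit:
move_arm(linear=[[0.81,0.39,0.735],[0.81,0.39,0.735],[0.81,0.39,0.735],[0.81,0.39,0.735],[0.81,0.39,0.735],[0.81,0.39,0.735],[0.81,0.39,0.735],[0.81,0.39,0.735],[0.81,0.39,0.735],[0.81,0.39,0.735],[0.81,0.39,0.735],[0.81,0.39,0.735]], twist=[[0,-0.173,0],[0,-0.173,0],[0,-0.173,0],[0,-0.173,0],[0,-0.173,0],[0,-0.173,0],[0,-0.173,0],[0,-0.173,0],[0,-0.173,0],[0,-0.173,0],[0,-0.173,0],[0,-0.173,0]], hand=[0.4,0.4,0.4,0.4,0.4,0.4,0.4,0.4,0.4,0.4,0.4,0.4])

```text
time: 7.33
tool_pos: [408.8, 311.7, 141.6]
tcp_rot: [-90.2, 0.0, 75.9]
ft_force: [0.5, -0.4, 0.3]
finger_gap: 59.7
```

```bash
python3 - <<'E'
from h import *
t=r.snapshot("top");H=hsv(t);h,s,v=H[...,0],H[...,1],H[...,2]
d=wsnap();Hw=hsv(d);uv=blob((Hw[...,0]>125)&(Hw[...,0]<160)&(Hw[...,1]>80));P=wplane(d,uv,84);print("wrist brush",len(uv),rect(P),np.median(wcloud(d)[uv[:,1],uv[:,0],2]))
go(408.5,312,70,75.8)
E
```

```text
wrist brush 3537 (array([406.9, 310.5]), array([83.9, 29.1]), -13.2) 89.06471490275572
lin [0.001, 0.24, 0.004] tw [0.003, -0.0, 0.0] from [409.3 311.5 142.1] [-90.2  -0.   75.8] gap 59.7 F [0.9 0.3 0.4] t 7.4
```

Emit:
move_arm(linear=[[0,0.1,0.0],[0,0.2,0.0],[0,0.24,0],[0,0.24,0],[0,0.24,0],[0,0.24,0],[0,0.24,0],[0,0.24,0],[0,0.24,0],[0,0.24,0]], twist=[[0,0,0],[0,0,0],[0,0,0],[0,0,0],[0,0,0],[0,0,0],[0,0,0],[0,0,0],[0,0,0],[0,0,0]], hand=[0.4,0.4,0.4,0.4,0,-1,-1,-1,-1,-1], force=25)

```text
time: 8.27
tool_pos: [410.1, 311.8, 70.9]
tcp_rot: [-90.3, -0.1, 75.8]
ft_force: [-0.4, -0.1, 0.2]
finger_gap: 0.0
```

```bash
python3 - <<'E'
from h import *
go(408.5,312,160,75.8);go(445,62,120,87);go(445,62,5,87)
E
```

```text
lin [-0.0, -0.297, 0.004] tw [0.003, -0.0, 0.001] from [410.1 311.8  70.9] [-90.3  -0.1  75.8] gap 0.0 F [-0.4 -0.1  0.2] t 8.3
lin [-0.778, -0.163, -0.318] tw [0.003, -0.125, 0.0] from [410.1 311.8  70.9] [-90.3  -0.1  75.8] gap 0.0 F [-0.4 -0.1  0.2] t 8.3
lin [-0.779, 0.22, -0.316] tw [0.003, -0.125, 0.0] from [410.1 311.8  70.9] [-90.3  -0.1  75.8] gap 0.0 F [-0.4 -0.1  0.2] t 8.3
```

The gap went to 0, so the grip missed. Looking again.

```bash
python3 - <<'E'
from h import *
d=wsnap();Hw=hsv(d);uv=blob((Hw[...,0]>125)&(Hw[...,0]<160)&(Hw[...,1]>80));P=wplane(d,uv,84);C=wcloud(d);print("wrist brush",len(uv),rect(P),np.percentile(C[uv[:,1],uv[:,0],2],[5,50,95]),uv.min(0),uv.max(0))
t=r.snapshot("scene")
a=cv2.resize(t["frame"][190:300,290:460],None,fx=3,fy=3)
b=cv2.resize(d["frame"],None,fx=.45,fy=.45);o=np.zeros((a.shape[0]+b.shape[0],max(a.shape[1],b.shape[1]),3),np.uint8);o[:a.shape[0],:a.shape[1]]=a;o[a.shape[0]:,:b.shape[1]]=b
cv2.imwrite("pics/miss.png",o[:,:,::-1]);print(o.shape)
E
```

```text
wrist brush 3783 (array([388.2, 314.8]), array([46.2, 29.2]), -12.6) [87.38268505 89.04298722 90.22907049] [289 156] [344 242]
(510, 510, 3)
```

View pics/miss.png

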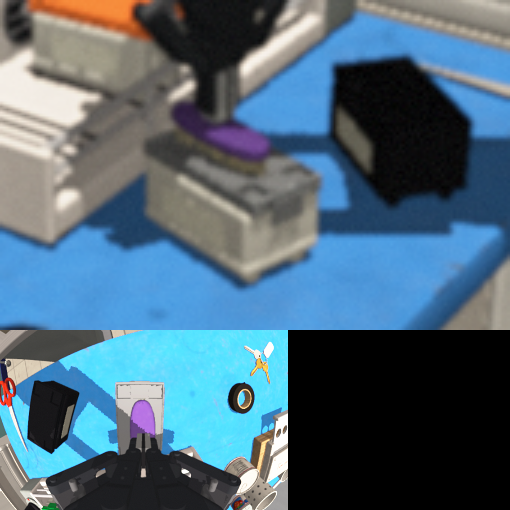

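```bash
python3 - <<'E'
from h import *
d=wsnap();C=wcloud(d);k=(abs(C[...,0]-412)<30)&(abs(C[...,1]-311)<45)&(C[...,2]>60)&(C[...,2]<150)
f=k&(d["frame"].max(2)<110);P=C[f];print(f.sum())
for z in range(66,130,6):
    q=P[(P[:,2]>=z)&(P[:,2]<z+6)]
    if len(q):print(z,len(q),q.min(0).round(),q.max(0).round())
cv2.imwrite("pics/m2.png",cv2.resize(d["frame"][130:330,220:420],(600,600),interpolation=cv2.INTER_CUBIC)[:,:,::-1])
E
```

```text
7629
66 239 [382. 270.  66.] [441. 333.  68.]
84 59 [382. 296.  85.] [413. 325.  89.]
90 2 [399. 314.  96.] [399. 315.  96.]
96 120 [397. 301.  96.] [406. 324. 102.]
102 260 [396. 299. 102.] [406. 326. 108.]
108 308 [396. 299. 108.] [406. 326. 114.]
114 332 [396. 299. 114.] [406. 326. 120.]
120 275 [396. 299. 120.] [406. 326. 126.]
126 486 [395. 305. 126.] [419. 324. 132.]
```

View pics/m2.png

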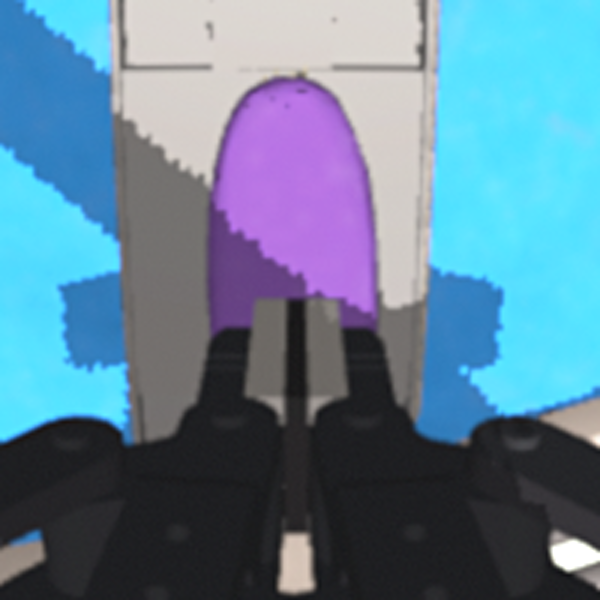

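The image shows the pads shut across the middle of the brush, which is still lying flat and has not moved (front tip still at (366,320)). I'll open, go a little lower, and close in stages.

Emit:
move_arm(linear=[[0,0,0],[0,0,0],[0,0,0],[0,0,0],[0,0,0],[0,0,0]], twist=[[0,0,0],[0,0,0],[0,0,0],[0,0,0],[0,0,0],[0,0,0]], hand=[0.3,0.3,0.3,0.3,0.3,0.3])

```text
time: 8.92
tool_pos: [409.7, 311.5, 70.3]
tcp_rot: [-90.3, -0.0, 75.8]
ft_force: [0.2, -0.3, 0.5]
finger_gap: 55.3
```

```bash
python3 - <<'E'
from h import *
d=wsnap();Hw=hsv(d);uv=blob((Hw[...,0]>125)&(Hw[...,0]<160)&(Hw[...,1]>80));P=wplane(d,uv,85);C=wcloud(d);print("brush",len(uv),rect(P))
Q=C[uv[:,1],uv[:,0]]
for x in range(360,460,8):
    q=Q[(Q[:,0]>=x)&(Q[:,0]<x+8)]
    if len(q):print(x,len(q),"y",q[:,1].min().round(),q[:,1].max().round(),"z",np.percentile(q[:,2],[5,50,95]).round(1))
go(407,311,66,76.5)
E
```

```text
brush 6839 (array([406.6, 310.7]), array([84.8, 29.2]), -12.4)
360 162 y 311.0 325.0 z [84.9 87.8 89.5]
368 666 y 306.0 328.0 z [87.3 89.  90.1]
376 805 y 302.0 329.0 z [87.8 89.1 90.1]
384 851 y 300.0 329.0 z [87.8 89.1 90.1]
392 837 y 298.0 328.0 z [87.9 89.1 90.2]
400 799 y 296.0 326.0 z [87.9 89.2 90.2]
408 764 y 295.0 325.0 z [87.8 89.1 90.1]
416 673 y 293.0 324.0 z [87.9 89.1 90.2]
424 603 y 293.0 320.0 z [88.  89.1 90.1]
432 454 y 293.0 317.0 z [88.  89.1 90.2]
440 191 y 295.0 313.0 z [87.9 88.9 89.7]
lin [-0.004, 0.014, 0.008] tw [0.003, -0.008, 0.0] from [409.6 311.5  70.3] [-90.2  -0.   75.8] gap 55.6 F [ 0.  -0.7  0.3] t 9.0
```

```bash
python3 - <<'E'
from h import *
t=dict(np.load("scene0.npz"))
for z in(66,71,80,90,100):
    c=t["R"]@np.array([410,311.7,z])+t["t"];K=t["intrinsics"];p=K@c/c[2];print(z,((p[:2]-[290,190])*3).round(0))
# fingertip heights as seen by scene depth now
t=r.snapshot("scene");C=cloud(t);k=(abs(C[...,0]-409)<25)&(abs(C[...,1]-311)<65)&(t["frame"].max(2)<70)&(C[...,2]>60)&(C[...,2]<160)
P=C[k]
for y in range(246,376,6):
    q=P[(P[:,1]>=y)&(P[:,1]<y+6)]
    if len(q)>2:print(y,len(q),np.percentile(q[:,2],[2,50]).round())
E
```

```text
66 [216. 150.]
71 [216. 143.]
80 [216. 131.]
90 [216. 118.]
100 [217. 104.]
252 8 [151. 156.]
258 15 [149. 154.]
264 33 [145. 151.]
270 10 [143. 146.]
276 17 [133. 144.]
282 145 [100. 129.]
288 60 [102. 129.]
294 10 [ 98. 158.]
300 16 [85. 87.]
306 18 [86. 87.]
312 13 [63. 87.]
318 34 [63. 66.]
324 23 [64. 66.]
330 19 [62. 65.]
336 22 [ 61. 145.]
342 45 [ 62. 150.]
348 110 [105. 125.]
354 48 [106. 136.]
360 14 [144. 152.]
366 58 [142. 150.]
372 23 [144. 153.]
```

```bash
python3 - <<'E'
from h import *
t=r.snapshot("scene");C=cloud(t)
for w in((335,360),(270,292)):
    k=(abs(C[...,0]-409)<22)&(C[...,1]>w[0])&(C[...,1]<w[1])&(C[...,2]>69)&(C[...,2]<160)
    print(w,[(z,int((k&(C[...,2]>=z)&(C[...,2]<z+4)).sum())) for z in range(68,130,4)])
a=cv2.resize(t["frame"][190:290,310:430],None,fx=5,fy=5,interpolation=cv2.INTER_CUBIC);cv2.imwrite("pics/m3.png",a[:,:,::-1])
E
```

```text
(335, 360) [(68, 0), (72, 0), (76, 0), (80, 0), (84, 0), (88, 0), (92, 3), (96, 11), (100, 13), (104, 25), (108, 18), (112, 23), (116, 22), (120, 24), (124, 21), (128, 24)]
(270, 292) [(68, 0), (72, 0), (76, 0), (80, 0), (84, 0), (88, 0), (92, 5), (96, 16), (100, 18), (104, 17), (108, 19), (112, 21), (116, 21), (120, 22), (124, 20), (128, 19)]
```

View pics/m3.png

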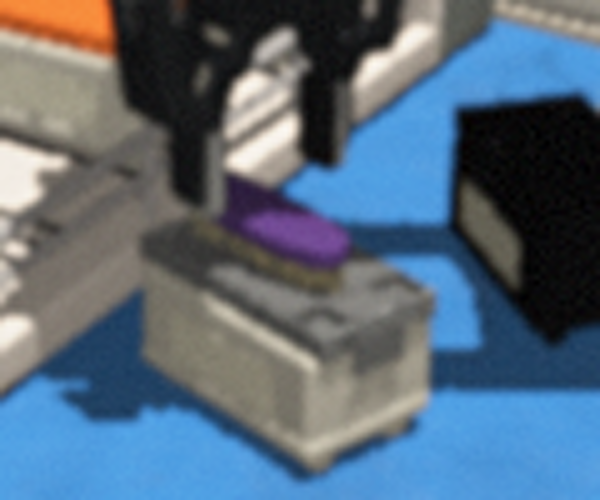

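The open fingertips sit at z≈96 with the TCP at z=70, so the physical tips are about 19 mm (shut) to 26 mm (at a 55 mm gap) behind the reported TCP. The jaws had closed just above the brush. I'll correct for this by going lower.

Emit:
move_arm(linear=[[-0.004,0.03,0.008],[-0.004,0.07,0.008],[-0.004,0.07,0.008],[-0.004,0.07,0.008],[-0.004,0.07,0.008],[-0.004,0.07,0.008],[-0.004,0.07,0.008],[-0.004,0.07,0.008],[-0.004,0.07,0.008],[-0.004,0.07,0.008]], twist=[[0,0,0],[0,0,0],[0,0,0],[0,0,0],[0,0,0],[0,0,0],[0,0,0],[0,0,0],[0,0,0],[0,0,0]], hand=[0.3,0.3,0.3,0,-0.3,-1,-1,-1,-1,-1], force=30)

```text
time: 9.9
tool_pos: [407.2, 311.0, 49.4]
tcp_rot: [-90.3, -0.0, 75.8]
ft_force: [0.2, -0.1, -0.7]
finger_gap: 27.9
```

```bash
python3 - <<'E'
from h import *
go(408,312,140,76);go(445,62,100,87);
E
```

```text
lin [0.004, -0.302, -0.003] tw [0.003, -0.002, 0.0] from [407.2 311.   49.4] [-90.3  -0.   75.8] gap 27.9 F [ 0.2 -0.1 -0.7] t 9.9
lin [-0.773, -0.168, -0.327] tw [0.003, -0.125, 0.0] from [407.2 311.   49.4] [-90.3  -0.   75.8] gap 27.9 F [ 0.2 -0.1 -0.7] t 9.9
```

Emit:
move_arm(linear=[[0,-0.12,0],[0,-0.22,0],[-0.1,-0.25,-0.04],[-0.77,-0.25,-0.327],[-0.77,-0.25,-0.327],[-0.77,-0.25,-0.327],[-0.77,-0.25,-0.327],[-0.77,-0.25,-0.327],[-0.77,-0.25,-0.327],[-0.77,-0.2,-0.327],[-0.77,-0.17,-0.327],[-0.77,-0.17,-0.327]], twist=[[0,0,0],[0,0,0],[0,-0.12,0],[0,-0.12,0],[0,-0.12,0],[0,-0.12,0],[0,-0.12,0],[0,-0.12,0],[0,-0.12,0],[0,-0.12,0],[0,-0.12,0],[0,-0.12,0]], hand=[-1,-1,-1,-1,-1,-1,-1,-1,-1,-1,-1,-1])

```text
time: 10.9
tool_pos: [443.5, 63.0, 98.3]
tcp_rot: [-90.0, 0.0, 86.5]
ft_force: [-0.8, 0.3, -0.7]
finger_gap: 28.1
```

```bash
python3 - <<'E'
from h import *
d=wsnap();Hw=hsv(d);uv=blob((Hw[...,0]>125)&(Hw[...,0]<160)&(Hw[...,1]>80));C=wcloud(d);print("brush",len(uv),np.median(C[uv[:,1],uv[:,0]],0).round(1))
go(445,62,-14.5,87)
E
```

```text
brush 8520 [435.   62.7 138.3]
lin [-0.004, 0.379, -0.003] tw [0.001, -0.004, -0.0] from [443.9  63.4  99.3] [-90.1   0.   86.6] gap 27.8 F [ 0.1  0.1 -0.5] t 10.9
```

Emit:
move_arm(linear=[[0,0.13,0],[0,0.25,0],[0,0.34,0],[0,0.365,0],[0,0.375,0],[0,0.38,0],[0,0.38,0],[0,0.38,0],[0,0.38,0]], twist=[[0,0,0],[0,0,0],[0,0,0],[0,0,0],[0,0,0],[0,0,0],[0,0,0],[0,0,0],[0,0,0]], hand=[-1,-1,-1,-1,-1,-1,-1,0.3,0.3])

```text
time: 11.7
tool_pos: [445.9, 63.5, -12.8]
tcp_rot: [-90.3, 0.0, 86.6]
ft_force: [0.1, -0.2, -0.3]
finger_gap: 51.1
```

```bash
python3 - <<'E'
from h import *
go(445,62,120,87); go(480,150,300,87)
E
```

```text
lin [-0.005, -0.443, 0.001] tw [0.003, -0.004, -0.0] from [445.9  63.5 -12.8] [-90.3   0.   86.6] gap 51.1 F [ 0.1 -0.2 -0.3] t 11.7
lin [0.295, -1.042, -0.101] tw [0.003, -0.004, -0.0] from [445.9  63.5 -12.8] [-90.3   0.   86.6] gap 51.1 F [ 0.1 -0.2 -0.3] t 11.7
```

Emit:
move_arm(linear=[[0,-0.13,0],[0,-0.27,0],[0,-0.4,0],[0,-0.54,0],[0,-0.68,0],[0.15,-0.8,-0.1],[0.3,-0.8,-0.25],[0.45,-0.8,-0.35],[0.5,-0.8,-0.4],[0.5,-0.8,-0.4],[0.5,-0.8,-0.4],[0.5,-0.8,-0.4]], twist=[[0,0,0],[0,0,0],[0,0,0],[0,0,0],[0,-0.08,0],[0,-0.08,0],[0,-0.08,0],[0,-0.08,0],[0,-0.08,0],[0,-0.08,0],[0,-0.08,0],[0,-0.08,0]], hand=[0.3,0.3,0.3,0.3,1,1,1,1,1,1,1,1])

```text
time: 12.7
tool_pos: [573.9, 207.4, 227.5]
tcp_rot: [-90.2, 0.0, 93.9]
ft_force: [-1.2, -0.3, 0.2]
finger_gap: 85.2
```

```bash
cat >> h.py <<'E'
def fitrect(P,n):
    print(n,len(P),rect(P)); return rect(P)
def masks(H):
    h,s,v=H[...,0],H[...,1],H[...,2]
    return {"orange":(h>5)&(h<22)&(s>150)&(v>90),"green":(h>45)&(h<75)&(s>110)&(v>50)}
E
python3 - <<'E'
from h import *
d=wsnap();np.savez("w3.npz",**d);M=masks(hsv(d));C=wcloud(d)
for n in M:
    for z in (96,):
        uv=blob(M[n]&(abs(C[...,2]-96)<8));fitrect(wplane(d,uv,z),n);print(np.median(C[uv[:,1],uv[:,0],2]))
# base lid: height in top view, now free of the brush
t=r.snapshot("top");C=cloud(t);m=(abs(C[...,2]-66)<7)&(np.hypot(C[...,0]-400,C[...,1]-309)<90);uv=blob(m);fitrect(plane(t,uv,66),"base top")
M=masks(hsv(t));
for n in M: uv=blob(M[n],(338,192) if n=="orange" else None);fitrect(plane(t,uv,96),n+" top")
h=hsv(t);uv=blob((h[...,0]>125)&(h[...,0]<160)&(h[...,1]>80));fitrect(plane(t,uv,22),"brush top")
go(578,207,200,94.6)
E
```

```text
orange 6328 (array([577.1, 205.6]), array([108.5,  60.1]), 4.5)
96.35389440845347
green 5221 (array([584.6,  75.3]), array([109.3,  61.8]), 0.7)
96.38589932652815
base top 952 (array([417.4, 336.1]), array([109.3,  61.8]), -14.2)
orange top 347 (array([556.8, 196.9]), array([64.8, 43.6]), 4.9)
green top 410 (array([585.2,  88.3]), array([108. ,  36.1]), 2.7)
brush top 252 (array([448.1,  64.2]), array([77.4, 24. ]), -1.3)
lin [0.003, 0.095, -0.015] tw [0.003, -0.009, -0.001] from [573.3 205.9 228.4] [-90.3   0.1  93.8] gap 85.7 F [-0.5 -1.1  0.6] t 12.8
```

The base was knocked to about (417, 336), and I will re-measure it before placing. The orange tub is at (577, 206), 4.5°. Now grasping it.

Emit:
move_arm(linear=[[0,0.1,-0.013],[0,0.24,-0.013],[0,0.38,-0.013],[0,0.5,-0.013],[0,0.6,-0.013],[0,0.66,-0.013],[0,0.66,-0.013],[0,0.66,-0.013],[0,0.66,-0.013],[0,0.66,-0.013],[0,0.66,-0.013],[0,0.66,-0.013]], twist=[[0,-0.008,0],[0,-0.008,0],[0,-0.008,0],[0,-0.008,0],[0,-0.008,0],[0,-0.008,0],[0,-0.008,0],[0,-0.008,0],[0,-0.008,0],[0,-0.008,0],[0,-0.008,0],[0,-0.008,0]], hand=[1,1,1,1,1,1,1,1,0.6,0.2,0,-0.3], force=50)

```text
time: 13.8
tool_pos: [580.6, 206.4, 34.1]
tcp_rot: [-90.6, 0.0, 94.5]
ft_force: [-2.0, -1.3, 7.3]
finger_gap: 64.9
```

```bash
python3 - <<'E'
from h import *
go(577,206,130,94.5)
E
```

```text
lin [-0.0, -0.32, 0.009] tw [0.007, 0.0, -0.0] from [580.6 206.4  34.1] [-90.6   0.   94.5] gap 64.9 F [-2.  -1.3  7.3] t 13.8
```

Emit:
move_arm(linear=[[0,0,0],[0,0,0],[0,-0.05,0],[0,-0.15,0],[0,-0.27,0],[0,-0.4,0],[0,-0.47,0],[0,-0.47,0],[0,-0.47,0],[0,-0.47,0]], twist=[[0,0,0],[0,0,0],[0,0,0],[0,0,0],[0,0,0],[0,0,0],[0,0,0],[0,0,0],[0,0,0],[0,0,0]], hand=[-1,-1,-1,-1,-1,-1,-1,-1,-1,-1])

```text
time: 14.63
tool_pos: [578.3, 206.1, 173.7]
tcp_rot: [-90.5, 0.0, 94.5]
ft_force: [-0.4, 0.3, -3.3]
finger_gap: 65.5
```

```bash
cat >> h.py <<'E'
def held(name):
    """held lid in the tool's frame: its visible outline from the wrist camera"""
    d=wsnap();s=r.sense();M=masks(hsv(d));C=wcloud(d);uv=blob(M[name]);P=C[uv[:,1],uv[:,0]];z=np.median(P[:,2])
    Q=wplane(d,uv,z);y=np.radians(s["tcp_rot"][2]);D=(Q-s["tool_pos"])[:,:2];f=-D@[-np.sin(y),np.cos(y)];l=D@[np.cos(y),np.sin(y)]
    print(name,"lid z",z.round(1),"above tcp",(z-s["tool_pos"][2]).round(1),"fwd extent",f.min().round(1),f.max().round(1),"lateral",l.min().round(1),l.max().round(1),rect(Q),"yaw",s["tcp_rot"][2].round(1),"pz spread",np.percentile(P[:,2],[5,95]).round(1))
    return d
E
python3 - <<'E'
from h import *
d=held("orange");cv2.imwrite("pics/h1.png",d["frame"][:,:,::-1]);go(577,206,180,94.5)
E
```

```text
orange lid z 236.0 above tcp 63.3 fwd extent -59.0 21.8 lateral -30.8 29.5 (array([559.2, 203.8]), array([80.7, 60.2]), 4.8) yaw 94.5 pz spread [229.9 237.1]
lin [0.0, -0.025, 0.002] tw [0.004, 0.0, -0.001] from [577.7 205.9 172.6] [-90.4   0.1  94.5] gap 65.2 F [ 0.4 -0.1 -3.3] t 14.7
```

View pics/h1.png

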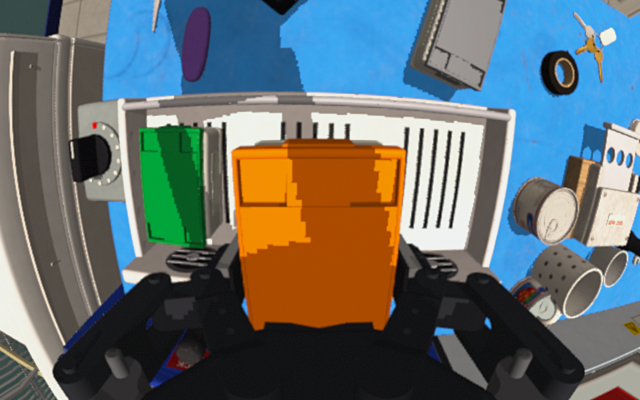

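The view shows the orange lid held level (edges near columns 235–405), the base at (460,45), the brush at (197,45), and the tin and tape undisturbed. Measuring the base again.

```bash
cat >> h.py <<'E'
def basepos(z=66,c=(417,336),band=7,R=95):
    t=r.snapshot("top");C=cloud(t);m=(abs(C[...,2]-z)<band)&(np.hypot(C[...,0]-c[0],C[...,1]-c[1])<R);uv=blob(m);fitrect(plane(t,uv,z),"lid top cam")
    d=wsnap();C=wcloud(d);m=(abs(C[...,2]-z)<band)&(np.hypot(C[...,0]-c[0],C[...,1]-c[1])<R)
    m[230:]=0
    if m.sum()>200: uv=blob(m);fitrect(wplane(d,uv,z),"lid wrist");print(uv.min(0),uv.max(0))
    return t,d
E
python3 - <<'E'
from h import *
basepos();go(420,330,175,76)
E
```

```text
lid top cam 945 (array([417.5, 336.8]), array([109.3,  63.1]), -14.9)
lid wrist 5061 (array([416.8, 334. ]), array([109.1,  62.7]), -14.3)
[425   0] [507  92]
lin [0.454, -0.012, 0.491] tw [0.004, 0.206, -0.0] from [577.7 205.9 172.4] [-90.4   0.1  94.5] gap 64.8 F [ 0.3 -0.7 -3.6] t 14.8
```

Emit:
move_arm(linear=[[0.454,-0.01,0.49],[0.454,-0.01,0.49],[0.454,-0.01,0.49],[0.454,-0.01,0.49],[0.454,-0.01,0.49],[0.454,-0.01,0.49],[0.454,-0.01,0.49],[0.454,-0.01,0.49],[0.454,-0.01,0.49],[0.454,-0.01,0.49],[0.454,-0.01,0.49]], twist=[[0,0.04,0],[0,0.08,0],[0,0.12,0],[0,0.16,0],[0,0.2,0],[0,0.206,0],[0,0.206,0],[0,0.206,0],[0,0.206,0],[0,0.206,0],[0,0.206,0]], hand=[-1,-1,-1,-1,-1,-1,-1,-1,-1,-1,-1])

```text
time: 15.7
tool_pos: [421.1, 329.3, 174.0]
tcp_rot: [-90.3, -0.0, 75.9]
ft_force: [-0.2, -0.4, -1.9]
finger_gap: 65.1
```

```bash
python3 - <<'E'
from h import *
t=r.snapshot("scene");d=held("orange");C=wcloud(d);m=(abs(C[...,2]-66)<5)&(np.hypot(C[...,0]-417,C[...,1]-336)<80);print("wrist base px",m.sum(),rect(C[m]) if m.sum()>20 else "")
# base from scene camera: lid-height points
C=cloud(t);m=(abs(C[...,2]-66)<5)&(np.hypot(C[...,0]-417,C[...,1]-336)<90);print("scene",m.sum(),rect(C[m]))
np.savez("s2.npz",**t)
go(421,334.3,75,75.6)
E
```

```text
orange lid z 236.5 above tcp 62.3 fwd extent -58.7 21.7 lateral -31.2 29.0 (array([402.7, 333. ]), array([80.4, 60.2]), -14.1) yaw 75.9 pz spread [230.4 237.6]
wrist base px 1116 (array([372.4, 347. ]), array([60.6, 21.1]), 74.5)
scene 899 (array([426.8, 339.9]), array([141.3,  93.5]), 4.0)
lin [0.015, 0.33, 0.006] tw [0.004, 0.003, 0.0] from [420.9 329.5 174.2] [-90.3  -0.   75.9] gap 64.7 F [-0.5  1.2 -2. ] t 15.8
```

Emit:
move_arm(linear=[[0.018,0.1,0.006],[0.018,0.2,0.006],[0.018,0.28,0.006],[0.018,0.32,0.006],[0.018,0.34,0.006],[0.018,0.34,0.006],[0.018,0.34,0.006]], twist=[[0,0.005,0],[0,0.005,0],[0,0.005,0],[0,0.005,0],[0,0.005,0],[0,0.005,0],[0,0.005,0]], hand=[-1,-1,-1,-1,-1,-1,-1])

```text
time: 16.38
tool_pos: [421.9, 335.5, 73.4]
tcp_rot: [-90.4, -0.1, 75.5]
ft_force: [0.3, 0.6, -1.9]
finger_gap: 65.0
```

```bash
python3 - <<'E'
from h import *
t=r.snapshot("scene");d=held("orange");C=wcloud(d);m=(abs(C[...,2]-66)<4)&(np.hypot(C[...,0]-417,C[...,1]-336)<80);P=C[m];print(m.sum(),rect(P))
y=np.radians(r.sense()["tcp_rot"][2]);D=(P-r.sense()["tool_pos"])[:,:2];print("base in tool: fwd",np.percentile(-D@[-np.sin(y),np.cos(y)],[1,3,50]),"lat",np.percentile(D@[np.cos(y),np.sin(y)],[1,50,99]))
go(421,334.3,62,75.6)
cv2.imwrite("pics/s3.png",cv2.resize(t["frame"][180:310,280:440],None,fx=4,fy=4,interpolation=cv2.INTER_CUBIC)[:,:,::-1])
E
```

```text
orange lid z 136.5 above tcp 62.2 fwd extent -59.1 21.4 lateral -31.4 28.8 (array([403.9, 339.4]), array([80.4, 60.2]), -14.7) yaw 75.5 pz spread [131.1 137.5]
1172 (array([367.2, 348. ]), array([60.1, 10.6]), 75.3)
base in tool: fwd [-61.2764397  -61.10016916 -58.23639589] lat [-31.51801608  -1.92476455  27.04983071]
lin [-0.007, 0.041, 0.004] tw [0.005, -0.002, 0.002] from [422.5 336.   74.3] [-90.5  -0.2  75.5] gap 65.4 F [-0.1 -1.3 -2.2] t 16.5
```

View pics/s3.png

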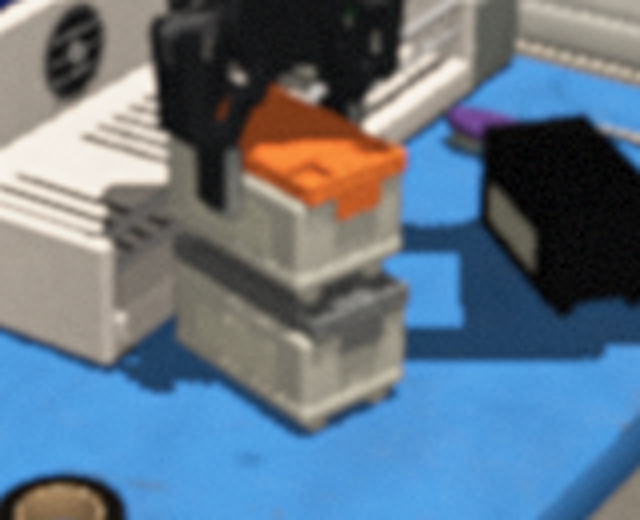

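The orange tub hovers square over the base in the scene crop. Now I make a small correction and lower it.

Emit:
move_arm(linear=[[-0.003,0.01,0.005],[-0.003,0.02,0.005],[-0.003,0.028,0.005],[-0.003,0.035,0.005],[-0.003,0.04,0.005],[-0.003,0.04,0.005]], twist=[[0,0,0],[0,0,0],[0,0,0],[0,0,0],[0,0,0],[0,0,0]], hand=[-1,-1,-1,-1,-1,-1])

```text
time: 16.98
tool_pos: [420.6, 336.7, 64.0]
tcp_rot: [-90.4, -0.3, 75.5]
ft_force: [-9.4, 1.4, 11.6]
finger_gap: 65.0
```

```bash
python3 - <<'E'
from h import *
held("orange");go(421,334.3,62,75.6)
E
```

```text
orange lid z 126.4 above tcp 62.4 fwd extent -58.9 21.7 lateral -31.3 28.9 (array([402.2, 340.3]), array([80.5, 60.2]), -14.8) yaw 75.5 pz spread [120.3 127.5]
lin [-0.008, 0.007, -0.003] tw [0.005, -0.001, 0.003] from [420.6 336.8  64. ] [-90.4  -0.3  75.5] gap 65.0 F [-8.5  1.2 11.2] t 17.0
```

The lid is at z=126.4 (126 expected when seated), with 11 N upward. Releasing and backing off.

Emit:
move_arm(linear=[[0,0,0],[0,0,0],[0,0,0],[0,0,0],[0,-0.1,0],[0,-0.2,0],[0,-0.33,0],[0,-0.46,0],[0,-0.5,0],[0,-0.5,0]], twist=[[0,0,0],[0,0,0],[0,0,0],[0,0,0],[0,0,0],[0,0,0],[0,0,0],[0,0,0],[0,0,0],[0,0,0]], hand=[0.8,0.8,0.9,1,1,1,1,1,1,1])

```text
time: 17.87
tool_pos: [421.8, 337.8, 219.5]
tcp_rot: [-90.8, -0.7, 75.5]
ft_force: [0.8, 0.6, 0.3]
finger_gap: 85.1
```

```bash
python3 - <<'E'
from h import *
held("orange");go(585,80,225,91);go(500,200,225,91)
E
```

```text
orange lid z 126.3 above tcp -90.0 fwd extent -58.1 51.3 lateral -31.3 28.5 (array([417.1, 336.5]), array([109.6,  59.7]), -14.4) yaw 75.5 pz spread [120.2 127.7]
lin [-0.692, -0.027, -0.745] tw [0.008, -0.172, 0.005] from [420.7 337.1 216.3] [-90.6  -0.5  75.5] gap 85.5 F [ 0.7  0.3 -0.5] t 17.9
lin [-0.376, -0.028, -0.371] tw [0.008, -0.172, 0.005] from [420.7 337.1 216.3] [-90.6  -0.5  75.5] gap 85.5 F [ 0.7  0.3 -0.5] t 17.9
```

Emit:
move_arm(linear=[[-0.69,-0.03,-0.745],[-0.69,-0.03,-0.745],[-0.69,-0.03,-0.745],[-0.69,-0.03,-0.745],[-0.69,-0.03,-0.745],[-0.69,-0.03,-0.745],[-0.69,-0.03,-0.745],[-0.69,-0.03,-0.745],[-0.69,-0.03,-0.745],[-0.69,-0.03,-0.745],[-0.69,-0.03,-0.745],[-0.69,-0.03,-0.745]], twist=[[0.008,-0.172,0.005],[0.008,-0.172,0.005],[0.008,-0.172,0.005],[0.008,-0.172,0.005],[0.008,-0.172,0.005],[0.008,-0.172,0.005],[0.008,-0.172,0.005],[0.008,-0.172,0.005],[0.008,-0.172,0.005],[0.008,-0.172,0.005],[0.008,-0.172,0.005],[0.008,-0.172,0.005]], hand=[1,1,1,1,1,1,1,1,1,1,1,1])

```text
time: 18.92
tool_pos: [584.0, 81.7, 224.9]
tcp_rot: [-89.9, 0.0, 91.0]
ft_force: [0.3, -0.1, 0.1]
finger_gap: 85.2
```

```bash
python3 - <<'E'
from h import *
d=wsnap();M=masks(hsv(d));C=wcloud(d);uv=blob(M["green"]&(abs(C[...,2]-96)<8));fitrect(wplane(d,uv,96),"green")
for n,z in(("orange",126),):
    t=r.snapshot("top");uv=blob(masks(hsv(t))[n],(305,245));fitrect(plane(t,uv,z),"orange top");C=cloud(t);print(np.median(C[uv[:,1],uv[:,0],2]))
go(584,75.5,30,91)
E
```

```text
green 6296 (array([584.3,  74.1]), array([108.5,  58.9]), 0.4)
orange top 1051 (array([419.8, 336.9]), array([107.3,  59.6]), -14.5)
126.39142597486065
lin [-0.021, 0.652, 0.001] tw [-0.001, 0.001, -0.0] from [584.3  81.8 225.6] [-89.9   0.   91.1] gap 85.1 F [-0.3  1.1  0.7] t 19.0
```

Emit:
move_arm(linear=[[-0.024,0.1,0],[-0.024,0.24,0],[-0.024,0.37,0],[-0.024,0.48,0],[-0.024,0.58,0],[-0.024,0.64,0],[-0.024,0.65,0],[-0.024,0.65,0],[-0.024,0.65,0],[-0.024,0.65,0],[-0.024,0.65,0],[-0.024,0.65,0]], twist=[[0,0.004,0],[0,0.004,0],[0,0.004,0],[0,0.004,0],[0,0.004,0],[0,0.004,0],[0,0.004,0],[0,0.004,0],[0,0.004,0],[0,0.004,0],[0,0.004,0],[0,0.004,0]], hand=[0.85,0.85,0.85,0.85,0.85,0.85,0.85,0.85,0.6,0.2,0,-0.3], force=50)

```text
time: 20.02
tool_pos: [586.0, 74.8, 33.0]
tcp_rot: [-90.2, 0.0, 90.7]
ft_force: [-0.4, 0.7, 6.7]
finger_gap: 65.0
```

Emit:
move_arm(linear=[[0,0,0],[0,0,0],[0,-0.05,0],[0,-0.15,0],[0,-0.27,0],[0,-0.4,0],[0,-0.53,0],[0,-0.6,0],[0,-0.6,0],[0,-0.6,0],[0,-0.6,0]], twist=[[0,0,0],[0,0,0],[0,0,0],[0,0,0],[0,0,0],[0,0,0],[0,0,0],[0,0,0],[0,0,0],[0,0,0],[0,0,0]], hand=[-1,-1,-1,-1,-1,-1,-1,-1,-1,-1,-1])

```text
time: 20.93
tool_pos: [584.6, 74.7, 211.1]
tcp_rot: [-90.0, 0.0, 90.7]
ft_force: [-1.0, -0.3, -3.4]
finger_gap: 65.1
```

```bash
python3 - <<'E'
from h import *
held("green")
t=r.snapshot("top");uv=blob(masks(hsv(t))["orange"],(305,245));fitrect(plane(t,uv,126),"orange top")
go(421,335.5,225,75.4)
E
```

```text
green lid z 274.5 above tcp 64.2 fwd extent -56.9 20.6 lateral -30.9 29.1 (array([565.9,  73.6]), array([77.5, 60. ]), 0.8) yaw 90.7 pz spread [268.4 275.6]
orange top 1051 (array([419.8, 336.9]), array([107.3,  59.6]), -14.5)
lin [0.876, -0.049, 0.533] tw [-0.001, 0.17, -0.0] from [584.   74.7 210. ] [-89.9   0.   90.7] gap 65.4 F [ 1.  -0.3 -2.3] t 21.0
```

Emit:
move_arm(linear=[[0.88,-0.02,0.537],[0.88,-0.02,0.537],[0.88,-0.02,0.537],[0.88,-0.02,0.537],[0.88,-0.02,0.537],[0.88,-0.02,0.537],[0.88,-0.02,0.537],[0.88,-0.02,0.537],[0.88,-0.02,0.537],[0.88,-0.02,0.537],[0.88,-0.02,0.537],[0.88,-0.02,0.537]], twist=[[0,0.03,0],[0,0.06,0],[0,0.09,0],[0,0.12,0],[0,0.15,0],[0,0.17,0],[0,0.17,0],[0,0.17,0],[0,0.17,0],[0,0.17,0],[0,0.17,0],[0,0.17,0]], hand=[-1,-1,-1,-1,-1,-1,-1,-1,-1,-1,-1,-1])

```text
time: 22.03
tool_pos: [420.0, 335.5, 215.3]
tcp_rot: [-89.9, 0.1, 75.3]
ft_force: [0.5, -0.4, -2.8]
finger_gap: 65.0
```

```bash
cat >> h.py <<'E'
def under(name,zl):
    d=held("green");s=r.sense();uv=blob(masks(hsv(d))[name]);P=wplane(d,uv,zl);y=np.radians(s["tcp_rot"][2]);D=(P-s["tool_pos"])[:,:2]
    f=-D@[-np.sin(y),np.cos(y)];l=D@[np.cos(y),np.sin(y)];print(name,"under: fwd",f.min().round(1),"lat",l.min().round(1),l.max().round(1),rect(P),len(uv))
E
python3 - <<'E'
from h import *
under("orange",126);go(419.7,336.8,140,75.4)
E
```

```text
green lid z 278.8 above tcp 63.2 fwd extent -56.5 20.9 lateral -30.9 29.3 (array([402.7, 339.3]), array([77.4, 60.3]), -14.7) yaw 75.3 pz spread [272.8 279.9]
orange under: fwd -57.5 lat -29.7 29.8 (array([373.3, 347.9]), array([59.5, 18.1]), 75.3) 1537
lin [0.004, 0.252, 0.002] tw [-0.002, -0.001, -0.001] from [420.2 335.5 215.6] [-89.9   0.1  75.3] gap 65.1 F [ 0.1  0.8 -2.9] t 22.1
```

Emit:
move_arm(linear=[[0.003,0.1,0.003],[0.003,0.2,0.003],[0.003,0.25,0.003],[0.003,0.265,0.003],[0.003,0.265,0.003],[0.003,0.265,0.003]], twist=[[0,0,0],[0,0,0],[0,0,0],[0,0,0],[0,0,0],[0,0,0]], hand=[-1,-1,-1,-1,-1,-1])

```text
time: 22.58
tool_pos: [420.2, 336.3, 137.1]
tcp_rot: [-89.9, 0.1, 75.2]
ft_force: [1.1, 0.2, -2.0]
finger_gap: 65.0
```

```bash
python3 - <<'E'
from h import *
under("orange",126);go(419.7,336.8,122,75.4)
E
```

```text
green lid z 200.5 above tcp 62.7 fwd extent -56.6 20.8 lateral -31.5 28.8 (array([402.9, 340. ]), array([77.4, 60.4]), -14.8) yaw 75.3 pz spread [194.5 201.6]
orange under: fwd -58.1 lat -31.0 28.2 (array([368.7, 348.9]), array([59.2,  9.7]), 75.2) 841
lin [-0.001, 0.053, 0.003] tw [-0.0, -0.002, -0.0] from [420.5 336.8 137.8] [-90.    0.   75.3] gap 64.9 F [-0.1  0.8 -1.6] t 22.6
```

Emit:
move_arm(linear=[[0,0.015,0.004],[0,0.028,0.004],[0,0.038,0.004],[0,0.046,0.004],[0,0.052,0.004],[0,0.052,0.004]], twist=[[0,0,0],[0,0,0],[0,0,0],[0,0,0],[0,0,0],[0,0,0]], hand=[-1,-1,-1,-1,-1,-1])

```text
time: 23.13
tool_pos: [419.6, 337.3, 122.9]
tcp_rot: [-90.0, -0.0, 75.3]
ft_force: [-1.8, -2.8, 2.5]
finger_gap: 65.2
```

```bash
python3 - <<'E'
from h import *
under("orange",126)
E
```

```text
green lid z 186.4 above tcp 63.5 fwd extent -56.5 20.9 lateral -31.1 29.3 (array([402.2, 340.9]), array([77.4, 60.4]), -14.7) yaw 75.3 pz spread [180.3 187.5]
orange under: fwd -57.7 lat -30.8 27.9 (array([367.3, 349.5]), array([58.8,  7.9]), 75.3) 904
```

Green's lid is at z=186.4 (186 expected when seated). Releasing, then backing up and away for final checks.

Emit:
move_arm(linear=[[0,0,0],[0,0,0],[0,0,0],[0,0,0],[0,-0.08,0],[0,-0.2,0],[0,-0.33,0],[0,-0.46,0],[0,-0.5,0],[0,-0.5,0]], twist=[[0,0,0],[0,0,0],[0,0,0],[0,0,0],[0,0,0],[0,0,0],[0,0,0],[0,0,0],[0,0,0],[0,0,0]], hand=[0.8,0.8,0.9,1,1,1,1,1,1,1])

```text
time: 24.02
tool_pos: [421.7, 338.6, 278.5]
tcp_rot: [-90.3, -0.4, 75.3]
ft_force: [0.5, -0.4, -0.1]
finger_gap: 85.4
```

Emit:
move_arm(linear=[[-0.7,0,0.1],[-0.7,0,0.1],[-0.7,0,0.1],[-0.7,0,0.1],[-0.7,0,0.1],[-0.7,0,0.1],[-0.7,0,0.1],[-0.7,0,0.1]], twist=[[0,0,0],[0,0,0],[0,0,0],[0,0,0],[0,0,0],[0,0,0],[0,0,0],[0,0,0]], hand=[1,1,1,1,1,1,1,1])

```text
time: 24.68
tool_pos: [339.4, 143.2, 276.2]
tcp_rot: [-90.3, -0.4, 75.2]
ft_force: [-0.0, -0.1, 1.0]
finger_gap: 85.4
```

```bash
python3 - <<'E'
from h import *
d=wsnap();t=r.snapshot("top");s=r.snapshot("scene")
for nm,D,pl,cl in(("wrist",d,wplane,wcloud),("top",t,plane,cloud)):
    uv=blob(masks(hsv(D))["green"]);C=cl(D);z=C[uv[:,1],uv[:,0],2];print(nm,rect(pl(D,uv,186)),"z",np.percentile(z,[5,50,95]).round(1))
h=hsv(t);uv=blob((h[...,0]>125)&(h[...,0]<160)&(h[...,1]>80));C=cloud(t);print("brush",rect(plane(t,uv,22)),np.median(C[uv[:,1],uv[:,0],2]))
o=np.hstack([cv2.resize(s["frame"][140:310,250:430],(400,378),interpolation=cv2.INTER_CUBIC),cv2.resize(t["frame"][130:310,210:450],(400,300)).copy() if 0 else cv2.copyMakeBorder(cv2.resize(t["frame"][110:310,200:450],(400,320)),0,58,0,0,0)])
cv2.imwrite("pics/fin.png",o[:,:,::-1]);go(421,336,260,75)
E
```

```text
wrist (array([416.8, 333.9]), array([111.4,  65.2]), -14.7) z [180.  186.1 187.5]
top (array([421.9, 337.1]), array([107.2,  58.9]), -15.1) z [179.8 186.4 190.4]
brush (array([446.8,  64.3]), array([79.9, 24. ]), -1.5) 23.53399283470021
lin [0.688, 0.059, -0.101] tw [0.003, 0.004, 0.004] from [339.4 144.  276.2] [-90.3  -0.4  75.4] gap 85.6 F [-0.3 -0.1 -0.3] t 24.8
```

View pics/fin.png

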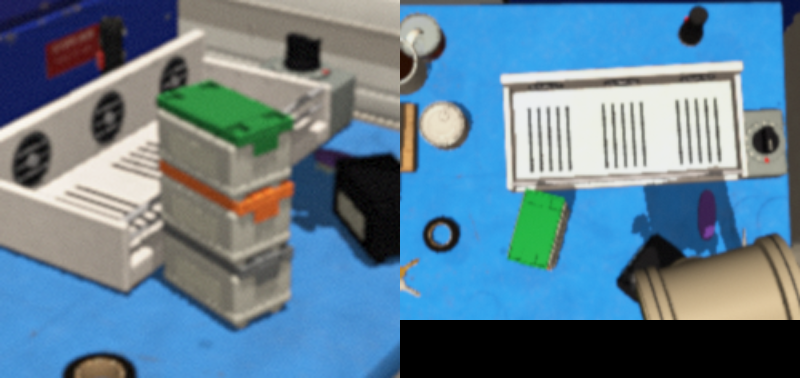

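The pile stands square with no tilted or raised lid. The rack is empty, the dial points at its red stop, and the brush, tin, torch and tape are where expected.

```bash
python3 -c "
from bench import r
print(r.hand_in())"
```

```text
the job is handed in; nothing more can be done
None
```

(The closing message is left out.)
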